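# Hang the missing shelf arm on the kitchen rack

## Task

The small counter rack needs its second shelf arm. Pick up the loose steel arm from the counter, hook both its claws into the empty upright at the same height as the arm already hanging on the other upright, and press it down until it is fully home and the catch has locked it; then let go. Leave the jar, the squeeze bottle and the open tub where they stand.

Things in the scene. Friction and masses are not known exactly. Their poses are not given: they have to be found in the camera images.
- bracket_mid (a point): Centre of the bar of the loose L-shaped steel shelf arm (0.24-0.39 kg), standing on its bar on the counter. x runs along the bar to the claw end (roughly away from the robot), y across, z up. Bar 120 long (x -60 to 60), 24 wide, 36 high: grip it by its sides. At the claw end a back plate, 6 thick, 24 wide, rises to z 86 (rear face at x 60), with two claws behind it.
- claw (a point): On the arm's rear plate face, under the neck of the lower claw: at x 60, z 4 from bracket_mid, same axes. Each claw is 8 wide: a neck 9 high running 12.5 out (+x), then a hook 6.5 thick at its end, reaching 19 below the neck's underside. The upper claw is the same, 60 higher. The lower hook has a round bead (radius 4) on the rear of its tip, for the catch.
- upright_empty: Dark steel slotted upright with no arm, 56 wide, 370 high, fixed. Origin on the counter below the middle of its front face; x points into the face (the way claws go in, away from robot), y across, z up. Front sheet 4.5 thick; five through slots in one column, 16 wide, 44 high, lower edges at heights 40, 100, 160, 220, 280. Use 100 (lower claw) and 160 (upper claw).
- seat (a point): Middle of the lower edge of the slot at 100, in the front face of the empty upright; its axes. Push the claws in along x with point claw 19 to 35 above this point (26 is best), then press straight down until claw meets seat (bracket_mid then at x -60, y 0, z -4 from seat, x axes alike). Play: 1.5 in x, 4 either way in y.
- shelf_front (a point): Middle of the front edge, underside (height 316), of a fixed white wire shelf, 316 wide, 11 thick, reaching from here back to both uprights, so 90 deep, over both arms. A tool pointing straight down does not fit under it; lean it about 28 degrees (24 to 45): fingers pointing in and down, hand out towards the robot. A small white tub stands on it.
- upright_used: The other upright, the same, 220 to the left or right of the empty one on the same rack, with an identical arm already hung (fixed) at the right height. Origin and axes as for the empty one. Both stand on a base plate 160 x 340, 12 high, which reaches 100 in front of their faces.
- catch (a joint): Spring roller catch just behind the lower edge of the slot at 100: m, 0 at rest, up to 0.010 pushed back. Pressing the arm down, the bead meets the roller about 16 above home, pushes it back 2 to 4 mm and passes it just before home; the roller then springs back above the bead and locks. It takes about 5 to 15 N of push; the arm's weight is not enough.
- jar_mid (a point): Bystander: glass jar with white lid, 68 across, 90 high; point half-way up.
- squeeze_mid (a point): Bystander: white squeeze bottle, 56 across, 170 high; point half-way up.
- tub_mid (a point): Bystander: open white tub 130 x 100 x 45 high; point half-way up.

How it is judged:
At the end, for the whole second after the job is handed in: The loose arm hangs in the slots at 100 and 160 of the empty upright: bar centre -7/+5 mm of its seated height, within 8 mm across and -8/+6 mm in x, level within 0.1 rad, square within 0.2 rad, catch sprung back to under 3 mm (z of bracket_mid in the frame of upright_empty between 0.089 and 0.101 m and x of bracket_mid in the frame of upright_empty between -0.068 and -0.054 m and y of bracket_mid in the frame of upright_empty between -0.008 and 0.008 m and angle between bracket_mid's own z axis and vertical below 0.1 rad and angle between the x axis of bracket_mid and the x axis of upright_empty, either way round below 0.2 rad and value of joint catch below 0.003 m); the robot touches nothing.
It fails at once if a bystander (jar, bottle or tub) is pushed more than 40 mm from its place (distance of any of jar_mid, squeeze_mid, tub_mid from where it was at the start of the episode above 0.04 m).
It also fails if it takes over 45 s, if anything falls off the work surface, if the arm or the gripper's body presses on something with over 40 N, if the wrist force passes 120 N, or if a joint passes its speed limit or range.

## Robot

A 6-joint arm with a two-finger parallel gripper is mounted at the origin on the work surface. World frame = base frame: x ahead of the robot, y to its left, z up, the work surface at z = 0. Lengths are in m, angles in rad, forces in N, time in s.
With the tool pointing down it reaches from about 0.225 to 0.875 m from the base axis. Payload 3.4 kg.
Tool frame: the origin (TCP) lies on the centre line of the jaws, within the pads' length; the fingertips stand 11 mm ahead of it and the grasp point (between the pads) lies 8 mm behind it; z points along the fingers, y is the direction in which the jaws open and shut (so a half turn about z gives the same grasp; the last joint's range is limited). The gripper opens to 85 mm and grips with 20 to 120 N. Pads are 22 mm wide; open, the fingers measure 114 mm over their backs; the gripper's body (76 mm by 85 mm) begins 54 mm behind the grasp point. The pads swing forward as they close: fully open they stand 13 mm farther back than shut.
Start: joints at [-1.331, 0.276, 1.505, -0, 1.361, -0.121], TCP at [0.203, -0.538, 0.242] pointing down, gripper open.
Joint ranges: [-2.89, 2.89], [-0.75, 2.08], [0.22, 2.7], [-1.18, 4.32], [0.11, 2.71], [-2.7, 2.7]. Speed limits (rad/s): [2.57, 2.57, 3.14, 3.14, 3.14, 3.14].

## Interface

Orientations are given as a unit quaternion [w, x, y, z].
In Python, from rig import * gives the robot as it stands.
- The arm moves only by the shell command python3 -m jog 'ROWS' [OPENING] [FORCE]. ROWS is JSON, one flat list of numbers, 6 for each row, row after row: the shift along the tool's x, y, z in mm, then the turn, a rotation vector about the tool's x, y, z in degrees. In form: [tx, ty, tz, wx, wy, wz, tx, ty, tz, wx, wy, wz, ...]. A call has 1 to 10 rows; each row is the pose to reach, as a shift and turn from the pose commanded when the call began, along the tool's axes at that moment; what a row does not reach only later rows make up. A row lasts 1/8 s, in which the tool goes at most 62.5 mm and 10.7 degrees, less where a joint would pass 70% of its speed; a pose out of reach is approached as far as the arm can. A call with a gripper value outside its range is refused whole. OPENING is the closure, from 0 (fully open) to 1 (shut), set as the call begins (- or left out, the last holds). The fingers move at their own pace and stop on an object; FORCE is the grip in N (left out, the last holds). Time passes only in rows, so rows that repeat a pose let the fingers close. It gives the time, the measured TCP pose, the force and the opening at its end, in the units of the state.
- get_state(): the state, without advancing time (a new reading comes with each control period).
- get_image(name): name is "scene" or "side" or "wrist"; returns a dict with "frame" (400x640x3 uint8, red, green, blue), "camera_matrix" (3x3 intrinsics, pixels), "rvec" (rotation vector, rad) and "tvec" (3), from world to camera coordinates, as OpenCV has them. Camera axes: x right, y down, z forward; pixel columns grow to the right and rows downward; lengths in m; the calibration is good to about 2 mm. A picture is of the moment at which its call begins. There is no depth.
- sign_off(): hands the job in, once; it reports no verdict.
The state is a dict: "clock": time; "qpos": joint angles; "qd": joint speeds; "effort": joint torques, N m; "position": TCP position; "ee_rot": TCP orientation; "contact_force": force on the tool from outside, world axes, zero at the start; "moment": the same for the moment, N m; "width": finger opening in m.
Only numpy, scipy, OpenCV 4.12 (cv2) and the standard library are available. Lean on these libraries where they do the work, as an engineer would, in place of code of your own. Each camera call takes 0.05 s, during which the arm holds its last target.

## Working session

There is one attempt and no reset: what is moved stays moved. The work goes in short steps, Python scripts to look and compute and a shell command to move; the robot and the scene stay as the last step left them, time stands still between calls to the robot, and variables do not carry over. Pictures are saved under pics/ and viewed, and the job is handed in when it is done.

```bash
mkdir -p pics; ls; cat > h.py <<'E'
from rig import *
import numpy as np, cv2
from scipy.spatial.transform import Rotation as R
def snap(n,f):
    d=get_image(n); np.savez('pics/'+f+'.npz',**d)
    cv2.imwrite('pics/'+f+'.png',d['frame'][:,:,::-1]); return d
def load(f): return dict(np.load('pics/'+f+'.npz'))
def proj(d,P): return cv2.projectPoints(np.array(P,float).reshape(-1,3),d['rvec'],d['tvec'],d['camera_matrix'],None)[0].reshape(-1,2)
def ray(d,uv):
    Rm=cv2.Rodrigues(d['rvec'])[0]; c=-Rm.T@d['tvec'].ravel()
    v=Rm.T@np.linalg.inv(d['camera_matrix'])@np.array([uv[0],uv[1],1.]); return c,v/np.linalg.norm(v)
def onz(d,uv,z):
    c,v=ray(d,uv); return c+v*(z-c[2])/v[2]
def tri(obs):
    A=np.zeros((3,3));b=np.zeros(3)
    for d,uv in obs:
        c,v=ray(d,uv);M=np.eye(3)-np.outer(v,v);A+=M;b+=M@c
    return np.linalg.solve(A,b)
E
python3 - <<'E'
from h import *
for n in("scene","side","wrist"): snap(n,n+'0')
print(get_state())
for n in("scene","side","wrist"):
    d=load(n+'0');print(n,ray(d,(320,200)))
E
```

```text
pics
{'clock': 0.15, 'qpos': array([-1.33099319e+00,  2.76448566e-01,  1.50584058e+00, -2.02967672e-05,
        1.36070088e+00, -1.21008161e-01]), 'qd': array([ 0.00079414, -0.00225388, -0.00453074,  0.00172231,  0.00170836,
       -0.00012628]), 'effort': array([ 1.38703123e-03, -4.17142367e+01, -2.46034473e+01, -2.77432373e-04,
        7.65432691e-03,  3.43294374e-06]), 'position': array([ 0.20288735, -0.53761082,  0.24163978]), 'ee_rot': array([-6.96863587e-04,  9.83770368e-01,  1.79430699e-01, -5.13819743e-05]), 'contact_force': array([0.26729734, 0.01528609, 0.29879774]), 'moment': array([ 0.0120998 , -0.03612078, -0.03739372]), 'width': 0.08556179582933592}
scene (array([ 1.2302844 , -0.47476238,  0.92203205]), array([-0.59222654,  0.47057486, -0.65408487]))
side (array([ 0.3351533 , -0.06057238,  0.88993762]), array([ 0.36651398,  0.09228838, -0.92582415]))
wrist (array([ 0.27226244, -0.51301131,  0.37193816]), array([-0.26966268, -0.10227815, -0.95750782]))
```

View pics/scene0.png

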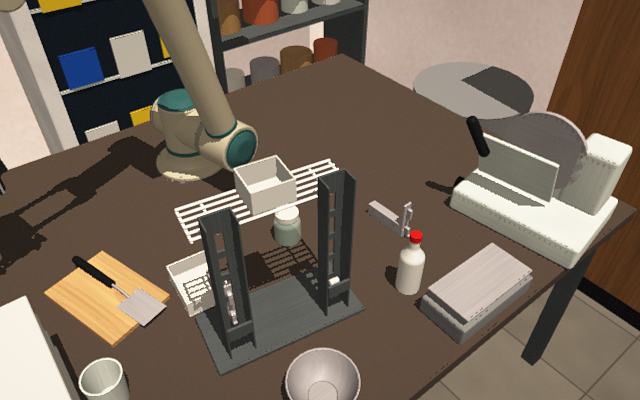

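View pics/side0.png

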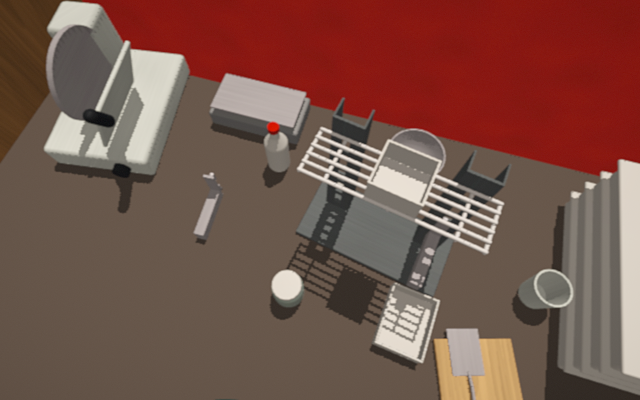

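View pics/wrist0.png

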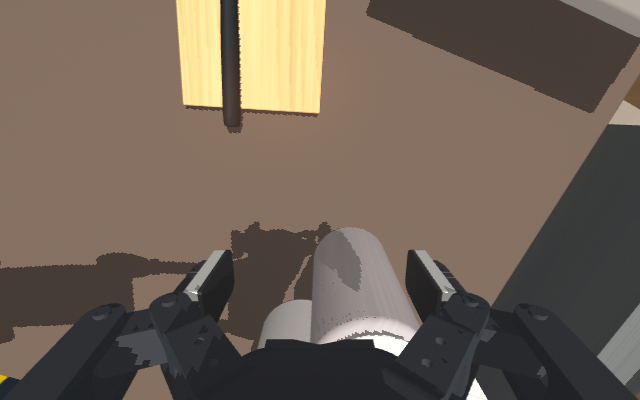

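The side view shows the loose arm at (208,208), the jar at (287,288), the bottle at (277,148), and the rack with its tub in front of the right upright. I'll zoom in on these.

```bash
python3 - <<'E'
from h import *
def z(f,x,y,w,h,s,o):
    im=cv2.imread('pics/'+f+'.png')[y:y+h,x:x+w]
    cv2.imwrite('pics/'+o+'.png',cv2.resize(im,None,fx=s,fy=s,interpolation=cv2.INTER_CUBIC))
z('side0',290,90,220,200,3.6,'z1'); z('side0',180,110,120,130,4.5,'z2'); z('scene0',170,150,200,220,2.7,'z3'); z('scene0',350,190,90,110,5,'z4')
E
```

```text
(no output)
```

View pics/z1.png

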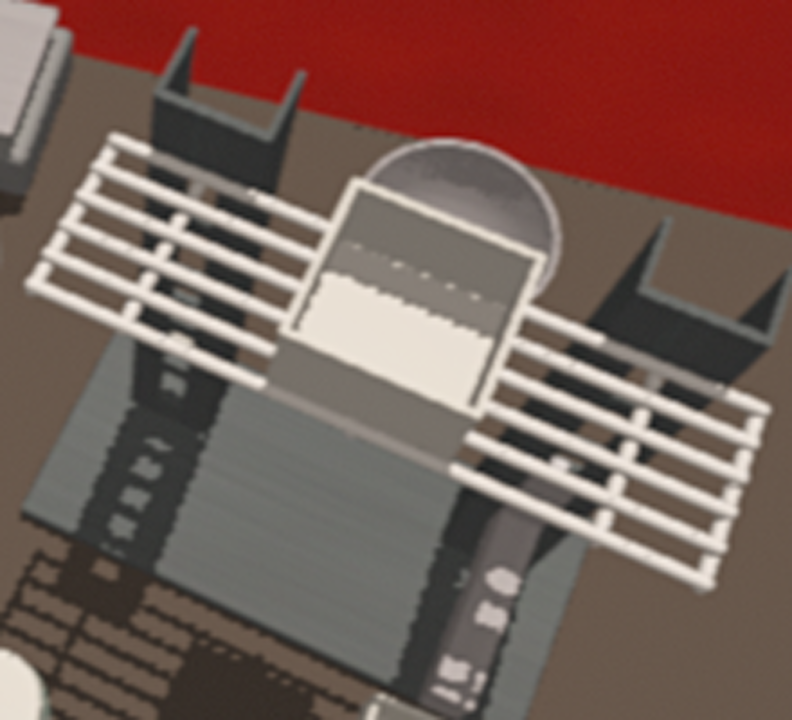

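View pics/z2.png

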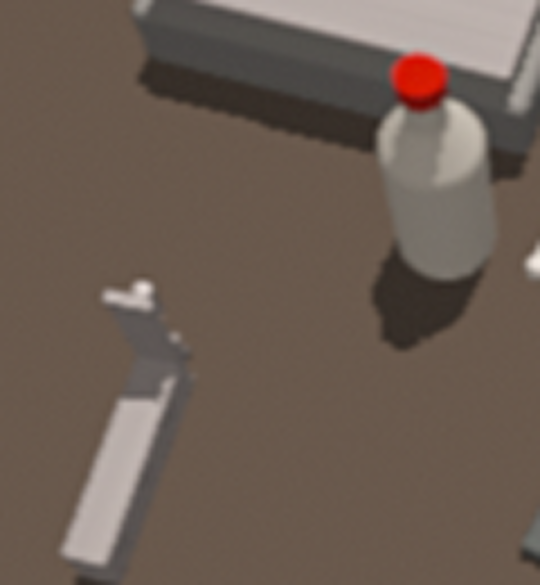

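View pics/z3.png

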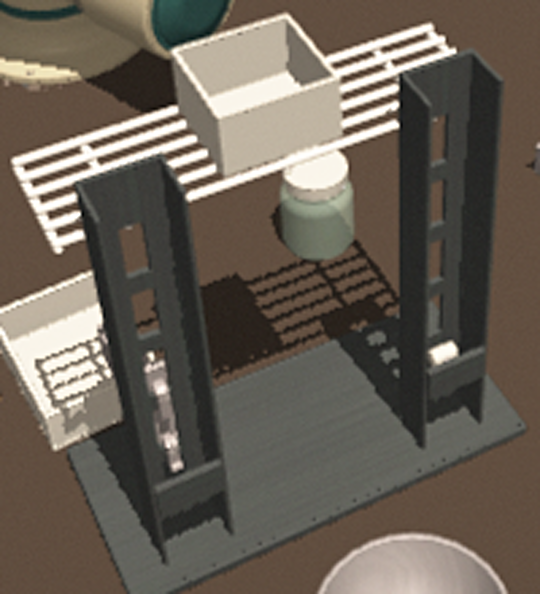

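View pics/z4.png

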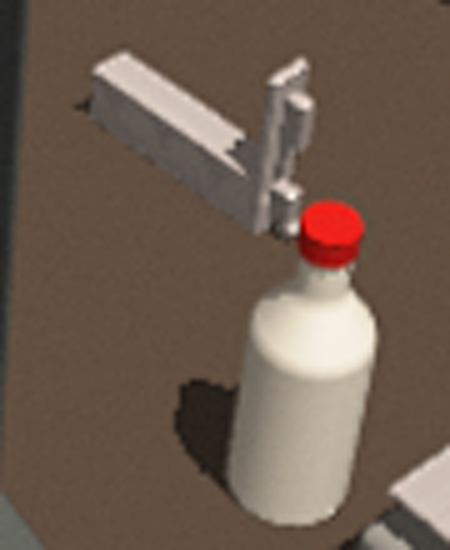

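```bash
cat > fit.py <<'E'
from h import *
from scipy.optimize import least_squares
def fit(obs,p0,nz=False):
    # obs: (img,(u,v),(x,y,z))
    def f(p):
        r=[]
        for im,uv,P in obs:
            w=R.from_euler('z',p[2]).apply(P)+[p[0],p[1],0]
            r.append(proj(D[im],w)[0]-uv)
        return np.concatenate(r)
    s=least_squares(f,p0,loss='soft_l1'); print(s.x,np.degrees(s.x[2]));print(f(s.x).reshape(-1,2).round(1).tolist()); return s.x
D={k:load(k) for k in('side0','scene0')}
if __name__=='__main__':
    Z1=lambda a,b:(290+a/3.6,90+b/3.6); Z2=lambda a,b:(180+a/4.5,110+b/4.5)
    Z3=lambda a,b:(170+a/2.7,150+b/2.7); Z4=lambda a,b:(350+a/5,190+b/5)
    S,C='side0','scene0'
    rack=[(S,Z1(152,98),(0,.028,.37)),(S,Z1(270,140),(0,-.028,.37)),(S,Z1(640,290),(0,-.192,.37)),(S,Z1(770,345),(0,-.248,.37)),
      (S,Z1(22,515),(-.1,.06,.012)),
      (C,Z3(400,75),(0,-.028,.37)),(C,Z3(470,55),(0,.028,.37)),(C,Z3(77,188),(0,-.248,.37)),(C,Z3(160,158),(0,-.192,.37)),
      (C,Z3(525,430),(.06,.06,.012)),(S,Z1(28,287),(-.09,.048,.321)),(S,Z1(712,588),(-.09,-.268,.321))]
    r=fit(rack,[.6,0,-.2])
    arm=[(S,Z2(62,553),(-.06,.012,.036)),(S,Z2(107,568),(-.06,-.012,.036)),(S,Z2(104,297),(.06,.012,.104)),(S,Z2(148,305),(.06,-.012,.104)),
      (S,Z2(118,397),(.054,.012,.036)),
      (C,Z4(92,72),(-.06,-.012,.036)),(C,Z4(127,52),(-.06,.012,.036)),(C,Z4(262,232),(.06,-.012,0)),(C,Z4(85,108),(-.06,-.012,0)),(C,Z4(272,82),(.06,-.012,.104)),(C,Z4(305,58),(.06,.012,.104))]
    a=fit(arm,[.45,.2,-.2])
    for n,(im,uv,z) in dict(jarlid=(S,(287,285),.09),bottlecap=(S,(273,128),.17),tubA=(S,(393,283),.045),tubB=(S,(439,298),.045),tubC=(S,(419,362),.045),tubD=(S,(373,346),.045)).items(): print(n,onz(D[im],uv,z).round(3))
E
python3 fit.py
```

```text
[ 0.68130729 -0.0150559  -0.15957673] -9.143073323580873
[[0.6, -2.1], [0.5, -0.6], [0.1, -1.1], [1.4, -1.4], [-0.6, -2.5], [-1.5, -1.5], [-0.1, -3.4], [-2.1, -2.2], [-0.0, -2.3], [0.4, -2.5], [-0.8, 0.3], [0.1, 0.1]]
[0.57281906 0.27026654 0.07298248] 4.181588084168176
[[-0.6, 0.3], [-0.5, -0.8], [-0.4, -2.3], [0.1, -2.0], [3.0, -9.8], [-1.4, -1.6], [-2.2, -1.6], [-2.3, -0.3], [-0.8, 1.2], [0.3, -0.6], [0.1, -0.2]]
jarlid [0.455 0.031 0.09 ]
bottlecap [0.752 0.155 0.17 ]
tubA [ 0.531 -0.179  0.045]
tubB [ 0.528 -0.278  0.045]
tubC [ 0.395 -0.26   0.045]
tubD [ 0.397 -0.167  0.045]
```

```bash
sed -i '/(S,Z2(118,397)/d' fit.py; sed -i 's/^    arm=\[.*$/&/' fit.py; python3 fit.py | sed -n 3,4p
cat >> h.py <<'E'
def toolrot(yaw,t):
    t=np.radians(t);c,s=np.cos(t),np.sin(t)
    M=np.array([[c,0,s],[0,-1,0],[s,0,-c]])  # columns x,y,z of tool in bracket axes
    M=np.column_stack([(c,0,s),(0,-1,0),(s,0,-c)])
    return R.from_euler('z',yaw)*R.from_matrix(M)
def cur():
    s=get_state(); q=s['ee_rot']; return s,R.from_quat(np.r_[q[1:],q[0]])
def delta(pos,rot):
    s,r=cur(); 
    return np.r_[r.inv().apply(pos-s['position'])*1000,np.degrees((r.inv()*rot).as_rotvec())].round(1).tolist()
def show(a,yaw,gx,gz,t,back=0):
    """bracket mid a(3), grasp at bar x gx, z gz above mid"""
    rt=toolrot(yaw,t); zt=rt.apply([0,0,1])
    p=np.array(a)+R.from_euler('z',yaw).apply([gx,0,gz])+zt*(.008-back)
    print('tcp',p.round(4),'row',delta(p,rt))
E
python3 - <<'E'
from h import *
show([.573,.270,.018],.073,.005,.010,32,.15)
E
```

```text
[0.57351625 0.27009539 0.06768253] 3.877923508921205
[[-0.5, -0.0], [-0.5, -1.1], [-0.1, -2.5], [0.4, -2.2], [-1.2, -1.5], [-2.0, -1.5], [-2.3, -0.1], [-0.6, 1.3], [0.3, -0.4], [0.1, 0.1]]
tcp [0.5029 0.2649 0.1484] row [564.0, -644.8, 94.2, -4.7, 31.8, 16.0]
```

```bash
python3 -m jog '[188,-215,0,0,0,0,188,-215,0,0,0,0,188,-215,0,0,0,0,188,-215,0,0,0,0,376,-430,0,-2,16,8,376,-430,0,-2,16,8,376,-430,0,-2,16,8,376,-430,0,-2,16,8,376,-430,0,-2,16,8,376,-430,0,-2,16,8]' 0
python3 - <<'E'
from h import *
show([.5735,.270,.018],.068,.005,.010,32,.15)
E
```

```text
clock: 1.4
position: [0.4028, 0.002, 0.2423]
ee_rot: [-0.009, 0.984, 0.114, 0.14]
contact_force: [-0.6, -1.3, -0.2]
width: 0.0851
tcp [0.5034 0.2652 0.1484] row [126.3, -234.9, 130.7, -3.0, 15.8, 8.8]
```

```bash
python3 -m jog '[126,-235,131,-3,15.8,8.8,126,-235,131,-3,15.8,8.8,126,-235,131,-3,15.8,8.8,126,-235,131,-3,15.8,8.8,126,-235,131,-3,15.8,8.8,126,-235,131,-3,15.8,8.8,126,-235,131,-3,15.8,8.8]' 0
python3 - <<'E'
from h import *
d=snap('wrist','w1')
show([.5735,.270,.018],.068,.005,.010,32,0)
print(get_state()['qpos'].round(2))
E
```

```text
clock: 2.28
position: [0.5071, 0.2598, 0.1465]
ee_rot: [-0.007, 0.961, 0.028, 0.275]
contact_force: [0.3, -0.3, -0.5]
width: 0.0855
tcp [0.5827 0.2706 0.0212] row [-0.8, -8.2, 147.2, 0.5, 0.1, -0.5]
[ 0.49  0.17  2.07 -0.55  0.44  2.45]
```

View pics/w1.png

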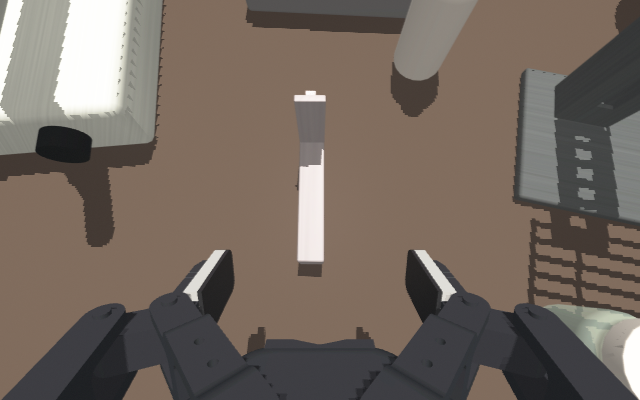

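The wrist view shows the bar from (298–324, 261) at its near end to the plate top at (294–326, 98). I'll refit using this view as well.

```bash
python3 - <<'E'
from h import *
import fit
d=load('w1'); fit.D['w1']=d
W=[('w1',(298,261),(-.06,.012,.036)),('w1',(324,261),(-.06,-.012,.036)),('w1',(294,98),(.06,.012,.104)),('w1',(326,98),(.06,-.012,.104))]
for a in W:
    w=R.from_euler('z',.068).apply(a[2])+[.5735,.270,0]; print(proj(d,w)[0].round(1),a[1])
fit.fit(W,[.573,.27,.07])
E
```

```text
[297.4 263.4] (298, 261)
[325.1 263.1] (324, 261)
[292.6  94.8] (294, 98)
[324.6  94.5] (326, 98)
[0.57330774 0.26955428 0.05743768] 3.2909364077000474
[[-0.9, 2.5], [0.9, 2.5], [-0.0, -3.1], [0.0, -3.1]]
```

```bash
python3 - <<'E'
from h import *
show([.5734,.2697,.018],.062,.005,.010,32,0)
E
```

```text
tcp [0.5826 0.2703 0.0212] row [-0.9, -7.8, 147.1, 0.3, 0.1, -0.2]
```

```bash
python3 -m jog '[-1,-8,50,0.3,0,-0.2,-1,-8,95,0.3,0,-0.2,-1,-8,125,0.3,0,-0.2,-1,-8,140,0.3,0,-0.2,-1,-8,147,0.3,0,-0.2,-1,-8,147,0.3,0,-0.2,-1,-8,147,0.3,0,-0.2]' 0
python3 - <<'E'
from h import *
d=snap('wrist','w2')
show([.5734,.2697,.018],.062,.005,.010,32,0)
print(get_state()['qpos'].round(2))
E
```

```text
clock: 3.2
position: [0.5884, 0.2699, 0.0343]
ee_rot: [-0.013, 0.964, 0.033, 0.264]
contact_force: [1.0, 0.4, -0.7]
width: 0.0855
tcp [0.5826 0.2703 0.0212] row [-11.5, -0.5, 8.3, -0.6, 1.3, 0.2]
[ 0.41  0.44  2.04 -0.84  0.22  2.7 ]
```

View pics/w2.png

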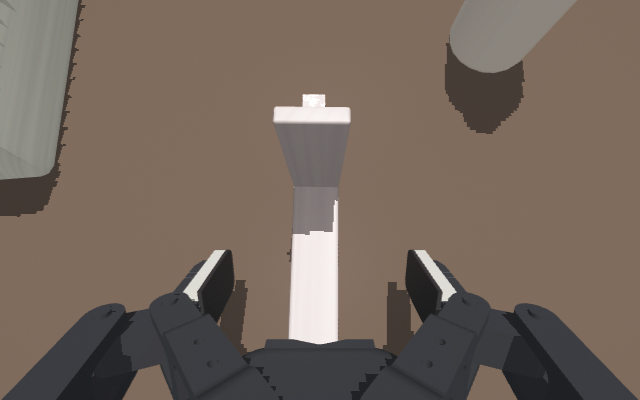

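Joint 6 ran into its range limit (2.7). I'll back off and use the half-turned grasp. That also puts the camera on the robot side, clear of the shelf.

```bash
python3 -m jog '[-2,0,-60,0,0,0,-4,0,-115,0,0,0,-4,0,-115,0,0,-11,-4,0,-115,0,0,-22,-4,0,-115,0,0,-33,-4,0,-115,0,0,-44,-4,0,-115,0,0,-55,-4,0,-115,0,0,-66,-4,0,-115,0,0,-77,-4,0,-115,0,0,-87]' 0
python3 - <<'E'
from h import *
print(get_state()['qpos'].round(2),get_state()['position'])
E
```

```text
clock: 4.5
position: [0.5262, 0.2651, 0.1308]
ee_rot: [0.171, 0.681, 0.683, 0.202]
contact_force: [-0.7, -0.4, 0.7]
width: 0.0856
[ 0.46  0.22  2.05 -0.49  0.41  0.86] [0.5261835  0.26505612 0.13083436]
```

Half-turn half done as expected (q6 down to 0.86).

```bash
sed -i 's/^    rt=toolrot(yaw,t); zt/    rt=toolrot(yaw,t)*R.from_euler("z",180,degrees=True); zt/' h.py
python3 - <<'E'
from h import *
show([.5734,.2697,.018],.062,0,.010,29,.11)
E
```

```text
tcp [0.524  0.2666 0.1172] row [1.1, -8.8, 10.7, 1.8, 0.7, -93.5]
```

```bash
python3 -m jog '[1,-9,10,0,0,-11,1,-9,10,0,0,-22,1,-9,10,0,0,-33,1,-9,10,0,0,-44,1,-9,10,0,0,-55,1,-9,10,0,0,-66,1,-9,10,1.8,0.7,-77,1,-9,10,1.8,0.7,-88,1,-9,10.7,1.8,0.7,-93.5,1,-9,10.7,1.8,0.7,-93.5]' 0
python3 - <<'E'
from h import *
d=snap('wrist','w3')
print(get_state()['qpos'].round(2))
show([.5734,.2697,.018],.062,0,.010,29,.0)
d=load('w3');print(ray(d,(320,200)))
E
```

```text
clock: 5.75
position: [0.524, 0.2667, 0.117]
ee_rot: [0.251, -0.026, 0.968, 0.009]
contact_force: [0.1, -0.9, 1.2]
width: 0.0857
[ 0.47  0.24  2.04 -0.48  0.43 -0.76]
tcp [0.5773 0.2699 0.021 ] row [-0.0, 0.0, 109.8, -0.0, 0.0, -0.5]
(array([0.39734725, 0.25820001, 0.19535931]), array([ 0.71594043,  0.0444136 , -0.69674725]))
```

View pics/w3.png

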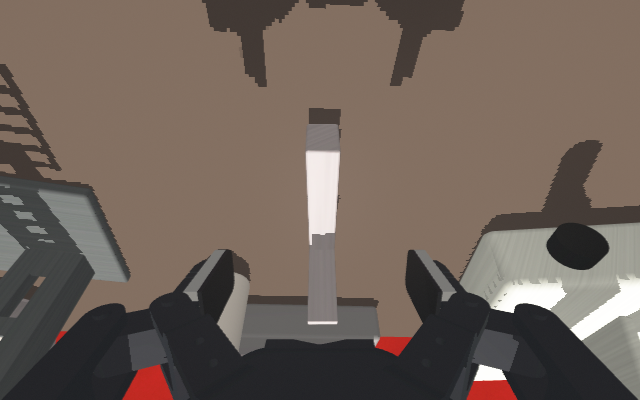

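The bar is now centred between the fingers (cols 307–339), with joints well within range. Next I descend and grip.

```bash
python3 -m jog '[0,0,50,0,0,-0.5,0,0,80,0,0,-0.5,0,0,100,0,0,-0.5,0,0,109,0,0,-0.5,0,0,109.8,0,0,-0.5,0,0,109.8,0,0,-0.5]' 0
python3 - <<'E'
from h import *
print(get_state()['qpos'].round(2))
show([.5734,.2697,.018],.062,0,.010,29,.0)
E
```

```text
clock: 6.55
position: [0.5776, 0.2698, 0.0209]
ee_rot: [0.251, -0.031, 0.968, 0.007]
contact_force: [-0.6, 0.3, 0.4]
width: 0.0853
[ 0.42  0.45  2.05 -0.83  0.24 -0.44]
tcp [0.5773 0.2699 0.021 ] row [0.2, 0.2, -0.2, -0.0, 0.0, 0.1]
```

```bash
python3 -m jog '[0,0,0,0,0,0,0,0,0,0,0,0,0,0,0,0,0,0,0,0,0,0,0,0,0,0,0,0,0,0,0,0,0,0,0,0]' 1 90
python3 - <<'E'
from h import *
d=snap('wrist','w4'); snap('side','s4')
s,r=cur(); print(s['moment'].round(2)); print(r.inv().apply([0,0,.06])*1000)
E
```

```text
clock: 7.3
position: [0.5777, 0.27, 0.0212]
ee_rot: [0.251, -0.031, 0.967, 0.008]
contact_force: [-3.9, 0.4, 5.2]
width: 0.0226
[0.11 0.3  0.02]
[-2.91601361e+01 -4.62483095e-02 -5.24374325e+01]
```

View pics/w4.png

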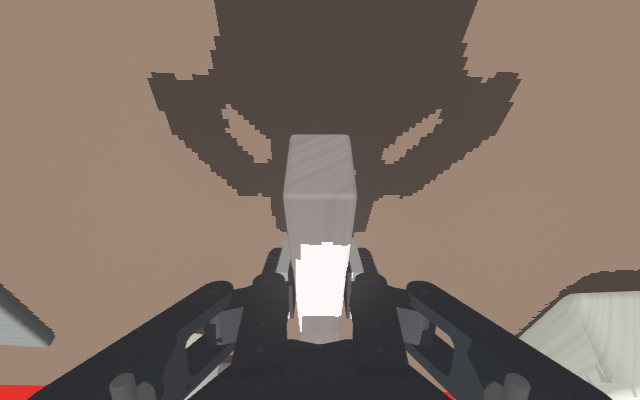

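```bash
python3 -m jog '[-10,0,-18,0,0,0,-24,0,-44,0,0,0,-44,0,-79,0,0,0,-63,0,-114,0,0,0,-63,0,-114,0,0,0,-63,0,-114,0,0,0]' 1 90
python3 - <<'E'
from h import *
d=snap('wrist','w5'); snap('side','s5');snap('scene','c5')
print(get_state()['qpos'].round(2),get_state()['moment'].round(2))
E
```

```text
clock: 8.15
position: [0.5756, 0.2688, 0.1483]
ee_rot: [0.248, -0.031, 0.968, 0.006]
contact_force: [-0.1, -0.7, -4.0]
width: 0.0225
[ 0.42  0.26  1.91 -0.35  0.53 -0.95] [ 0.    0.48 -0.02]
```

View pics/w5.png

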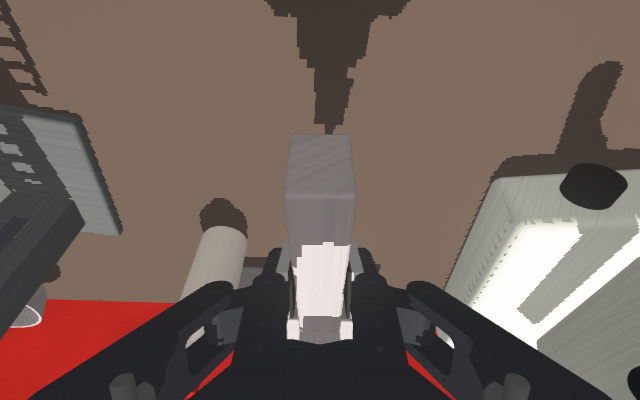

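View pics/c5.png

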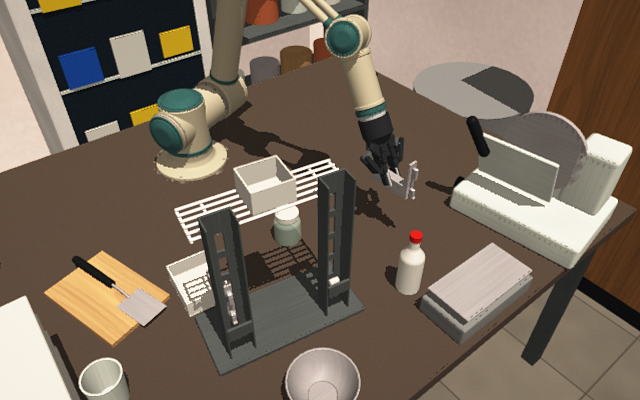

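The arm is held, and its position in the wrist view is unchanged from w4 to w5, so it hasn't slipped. Next I measure its pose relative to the tool.

```bash
cat >> h.py <<'E'
B_R=toolrot(0,29)*R.from_euler("z",180,degrees=True)   # tool in bracket axes (nominal)
def bpose(s=None,gx=0.,gz=.010,dy=0.,rotB=B_R):
    """bracket mid pos & rot from the TCP"""
    s,r=cur() if s is None else s
    br=r*rotB.inv(); tcp_b=np.array([gx,dy,gz])+rotB.apply([0,0,.008])
    return s['position']-br.apply(tcp_b),br
E
python3 - <<'E'
from h import *
from scipy.optimize import least_squares
d=load('w5'); d2=load('s5'); d3=load('c5')
p,br=bpose(); print(p,br.as_euler('zyx',degrees=True))
P=[(-.06,.012,.018),(-.06,-.012,.018),(-.06,.012,-.018),(-.06,-.012,-.018)]
uv=np.array([(285,194),(356,194),(291,135),(349,135)])
print(proj(d,br.apply(P)+p).round(1).tolist())
# fit: shift x,y,z, pitch,yaw
def f(q):
    b=br*R.from_euler('zyx',[q[3],q[4],q[5]]); return (proj(d,b.apply(P)+p+br.apply(q[:3]))-uv).ravel()
s=least_squares(f,np.zeros(6)); print(s.x.round(4),f(s.x).round(1))
Q=[(-.06,.012,.018),(-.06,-.012,.018),(.06,.012,.086),(.06,-.012,.086),(.06,.012,-.018)]
print(proj(d2,br.apply(Q)+p).round(1).tolist());print(proj(d3,br.apply(Q)+p).round(1).tolist())
for f_,x,y,w,h,sc,o in(('s5',130,60,200,170,4,'z5'),('c5',350,120,100,110,5,'z6')):
    im=cv2.imread('pics/'+f_+'.png')[y:y+h,x:x+w]
    cv2.imwrite('pics/'+o+'.png',cv2.resize(im,None,fx=sc,fy=sc,interpolation=cv2.INTER_CUBIC))
E
```

```text
[0.57197623 0.26874886 0.14480775] [ 3.63589359  0.26366787 -0.22249931]
[[362.8, 194.3], [284.4, 194.3], [353.3, 129.7], [292.0, 129.7]]
[-3.7600e-02 -1.4000e-03  4.9000e-02 -3.1825e+00  1.7260e+00  4.9500e-02] [ 9.2  0.6 -9.1  0.6 -4.8 -0.4  4.7 -0.5]
[[175.4, 214.3], [186.9, 216.9], [186.6, 145.4], [198.3, 147.8], [200.8, 169.8]]
[[376.4, 160.5], [369.8, 164.3], [417.1, 160.0], [410.3, 164.2], [411.3, 194.6]]
```

View pics/z5.png

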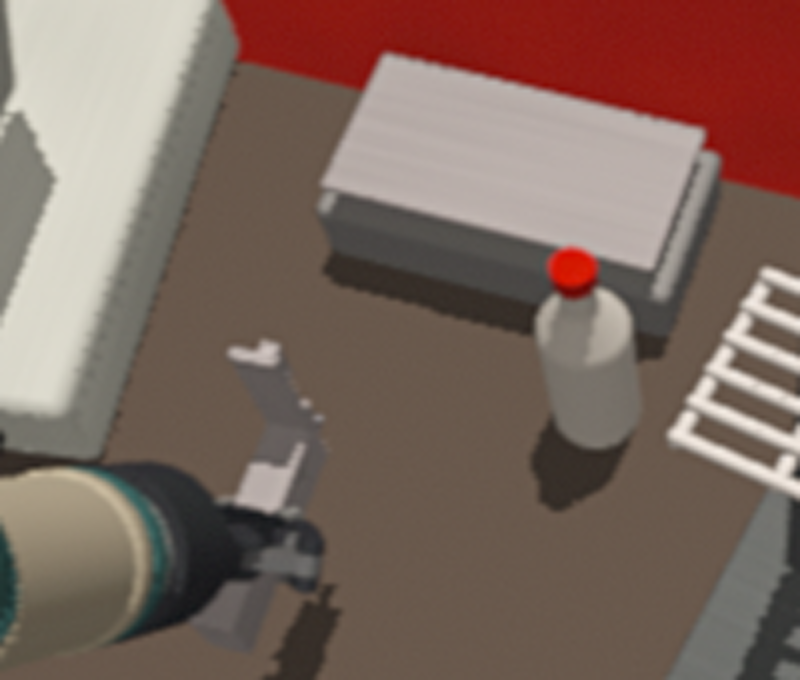

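View pics/z6.png

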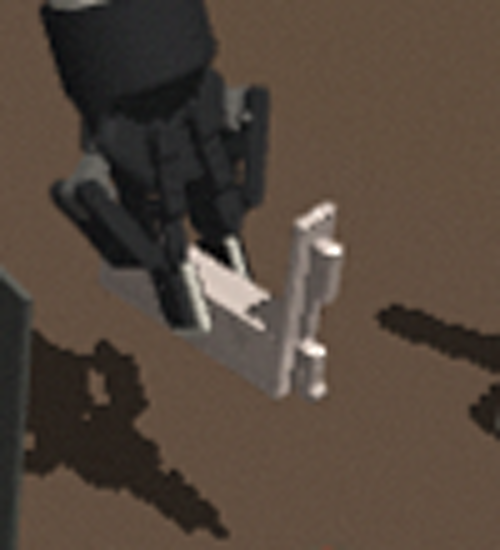

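```bash
python3 - <<'E'
from h import *
from scipy.optimize import least_squares
d=load('w5'); p,br=bpose()
P=[(-.06,-.012,.018),(-.06,.012,.018),(-.06,-.012,-.018),(-.06,.012,-.018)]
uv=np.array([(285,194),(356,194),(291,135),(349,135)])
def f(q):
    b=br*R.from_euler('zy',q[2:]); return (proj(d,b.apply(P)+p+br.apply([q[0],q[1],0]))-uv).ravel()
s=least_squares(f,np.zeros(4)); print(s.x.round(4),f(s.x).round(1))
# target: hover before the rack
rx,ry,ryaw=.6813,-.0151,-.1596
def tgt(xx,z,yy=0):
    Rb=R.from_euler('z',ryaw); mid=np.array([rx,ry,0])+Rb.apply([xx,yy,z])
    rt=Rb*B_R; tcp=mid+Rb.apply(np.array([0,0,.010])+B_R.apply([0,0,.008])); print('tcp',tcp.round(4),delta(tcp,rt))
tgt(-.15,.150); tgt(-.1,.122)
E
```

```text
[ 0.0038 -0.001  -0.0011 -0.0529] [-2.  -0.3  1.8 -0.3 -0.1  0.6  0.3  0.6]
tcp [0.537  0.0081 0.153 ] [46.4, -257.9, -30.3, 6.0, -0.3, 11.3]
tcp [5.864e-01 2.000e-04 1.250e-01] [17.1, -268.9, 17.7, 6.0, -0.3, 11.3]
```

```bash
python3 -m jog '[5,-25,-5,1,0,1,12,-65,-8,2,0,3,18,-105,-12,3,0,5,26,-145,-18,4,0,7,35,-185,-23,5,0,9,42,-225,-28,6,0,10.5,45,-248,-30,6,-0.3,11.3,46,-258,-30,6,-0.3,11.3,46,-258,-30,6,-0.3,11.3,46,-258,-30,6,-0.3,11.3]' 1 90
python3 - <<'E'
from h import *
for n,o in(('wrist','w6'),('side','s6'),('scene','c6')): snap(n,o)
p,br=bpose(); print(p,br.as_euler('zyx',degrees=True),get_state()['qpos'].round(2))
E
```

```text
clock: 9.55
position: [0.5385, 0.0088, 0.1546]
ee_rot: [0.252, 0.078, 0.965, -0.019]
contact_force: [-0.3, -0.0, -2.1]
width: 0.0227
[0.53522402 0.00999751 0.15188276] [-9.08783547 -0.30316662  0.12386871] [-0.09  0.1   2.11 -0.07  0.42 -1.44]
```

View pics/w6.png

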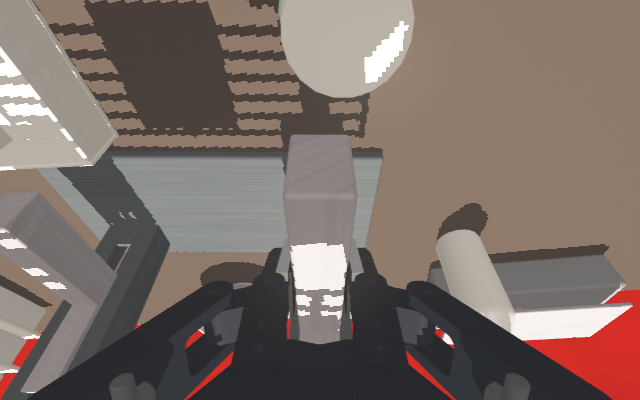

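View pics/s6.png

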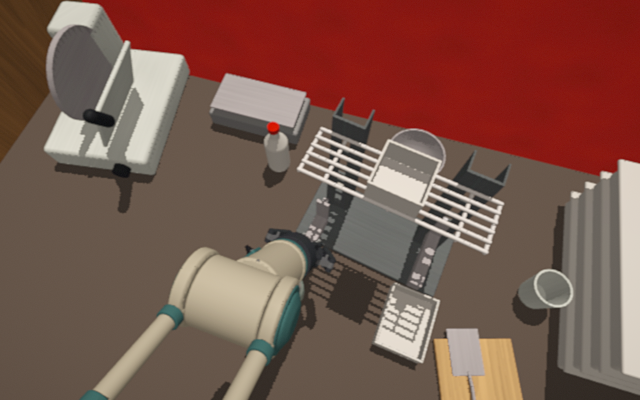

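View pics/c6.png

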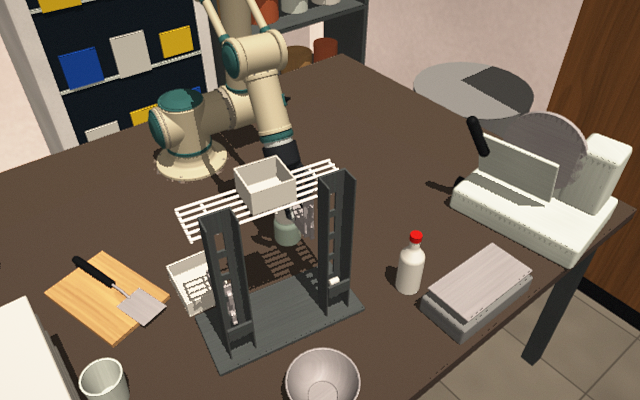

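```bash
python3 - <<'E'
from h import *
rx,ry,ryaw=.6813,-.0151,-.1596
Rb=R.from_euler('z',ryaw)
d=load('w6')
T={'base fr +y top':(-.1,.06,.012),'base fr +y bot':(-.1,.06,0),'base fr -y':(-.1,-.28,.012),'used upright +y bottom':(0,-.192,.012),'hung tail top +y':(-.12,-.208,.114),'hung tail bot +y':(-.12,-.208,.078),'hung tail bot -y':(-.12,-.232,.078),'base rear +y':(.06,.06,.012)}
im=d['frame'][:,:,::-1].copy()
for k,P in T.items():
    u=proj(d,Rb.apply(P)+[rx,ry,0])[0]; print(k,u.round(1)); cv2.circle(im,tuple(int(round(a*1)) for a in u),2,(0,0,255),-1)
cv2.imwrite('pics/w6o.png',cv2.resize(im[100:350,0:400],None,fx=2,fy=2,interpolation=cv2.INTER_CUBIC))
d=load('c6'); im=d['frame'][:,:,::-1].copy()
p,br=bpose()
for P in [(.06,.012,.086),(.06,-.012,.086),(.06,.012,-.018),(.06,-.012,-.018)]:
    u=proj(d,br.apply(P)+p)[0]; print(u)
for zz in(.04,.1,.16,.22,.28):
  for y in(-.008,.008):
    for h in (0,.044):
      u=proj(d,Rb.apply((0.0045,y,zz+h))+[rx,ry,0])[0]; cv2.circle(im,tuple(int(round(a)) for a in u),0,(0,0,255),-1)
cv2.imwrite('pics/c6o.png',cv2.resize(im[150:300,260:370],None,fx=4,fy=4,interpolation=cv2.INTER_NEAREST))
E
```

```text
base fr +y top [382.6 157.9]
base fr +y bot [380.8 150.3]
base fr -y [ 21.4 158.7]
used upright +y bottom [157.2 225.6]
hung tail top +y [ -0.4 231.5]
hung tail bot +y [ 36.5 192.7]
hung tail bot -y [  3.9 192.8]
base rear +y [364.1 253.5]
[313.55342178 197.19849795]
[303.31994359 200.89733831]
[314.01464786 233.06592889]
[304.41075226 236.81879861]
```

View pics/w6o.png

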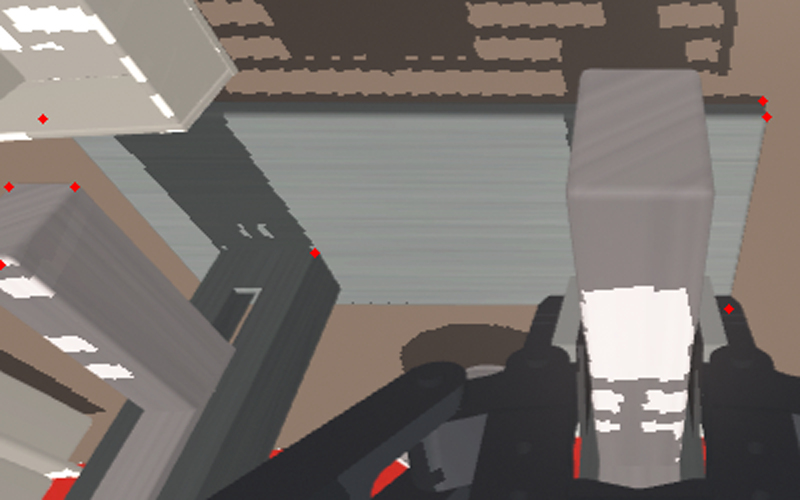

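View pics/c6o.png

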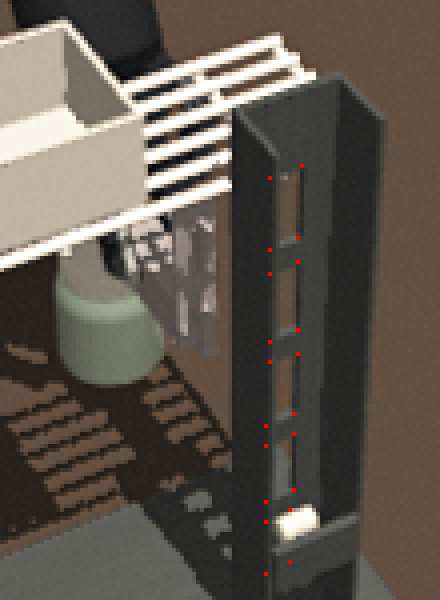

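```bash
cat >> h.py <<'E'
def tgt(xx,z,yy=0,rx=.6813,ry=-.0151,ryaw=-.1596,lean=0,v=True):
    Rb=R.from_euler('z',ryaw); mid=np.array([rx,ry,0])+Rb.apply([xx,yy,z])
    rt=Rb*B_R; tcp=mid+Rb.apply(np.array([0,0,.010])+B_R.apply([0,0,.008])); print('row',delta(tcp,rt))
def where(rx=.6813,ry=-.0151,ryaw=-.1596):
    p,br=bpose(); Rb=R.from_euler('z',ryaw)
    print('mid in upright mm',(Rb.inv().apply(p-[rx,ry,0])*1000).round(1),'zyx',(Rb.inv()*br).as_euler('zyx',degrees=True).round(2))
    s=get_state(); print('F up-frame',Rb.inv().apply(s['contact_force']).round(1),'M',s['moment'].round(2),s['clock'],s['width'].round(4))
E
python3 -c "
from h import *
where();tgt(-.1,.1235)"
```

```text
mid in upright mm [-148.2    1.6  151.9] zyx [ 0.06 -0.28  0.17]Traceback (most recent call last):
  File "<string>", line 3, in <module>
    where();tgt(-.1,.1235)
    ~~~~~^^
  File "h.py", line 46, in where
    s=get_state(); print('F up-frame',Rb.inv().apply(s['contact_force']).round(1),'M',s['moment'].round(2),s['clock'],s['width'].round(4))
                                                                                                                      ^^^^^^^^^^^^^^^^
AttributeError: 'float' object has no attribute 'round'
```

```bash
sed -i "s/,s\['width'\].round(4))/,round(s['width'],4))/" h.py
python3 -c "
from h import *
where();tgt(-.1,.1235)"
```

```text
mid in upright mm [-148.2    1.6  151.9] zyx [ 0.06 -0.28  0.17]
F up-frame [ 1.  -0.4 -3.3] M [0.09 0.57 0.03] 9.7 0.0227
row [-28.2, -1.7, 48.4, 0.2, 0.3, -0.0]
```

```bash
python3 -m jog '[-9,-0.6,16,0,0.1,0,-19,-1.2,32,0.1,0.2,0,-26,-1.7,45,0.2,0.3,0,-28.2,-1.7,48.4,0.2,0.3,0,-28.2,-1.7,48.4,0.2,0.3,0,-28.2,-1.7,48.4,0.2,0.3,0]' 1 90
python3 - <<'E'
from h import *
for n,o in(('side','s7'),('scene','c7')): snap(n,o)
where(); tgt(-.06,.1235)
rx,ry,ryaw=.6813,-.0151,-.1596
p,br=bpose()
for f_,x,y,w,h,sc,o in(('s7',270,120,110,130,6,'z7'),('c7',260,150,110,150,4,'z8')):
    d=load(f_); im=cv2.resize(d['frame'][:,:,::-1][y:y+h,x:x+w],None,fx=sc,fy=sc,interpolation=cv2.INTER_CUBIC)
    for P in [(.06,.012,.086),(.06,-.012,.086),(.06,.012,-.018),(.06,-.012,-.018),(.079,.004,.064),(.079,-.004,.064),(.079,.004,.045)]:
        u=(proj(d,br.apply(P)+p)[0]-[x,y]+.5)*sc; cv2.circle(im,tuple(int(round(a)) for a in u),2,(0,0,255),-1)
    cv2.imwrite('pics/'+o+'.png',im)
E
```

```text
clock: 10.45
position: [0.5862, -0.0003, 0.1267]
ee_rot: [0.249, 0.078, 0.965, -0.02]
contact_force: [0.3, 0.0, -3.1]
width: 0.0231
mid in upright mm [-100.    -0.5  124. ] zyx [-0.08 -0.03  0.  ]
F up-frame [ 0.4  0.  -2.4] M [ 0.09  0.54 -0.03] 10.55 0.0229
row [-34.8, 0.5, 19.9, -0.0, 0.0, -0.1]
```

View pics/z7.png

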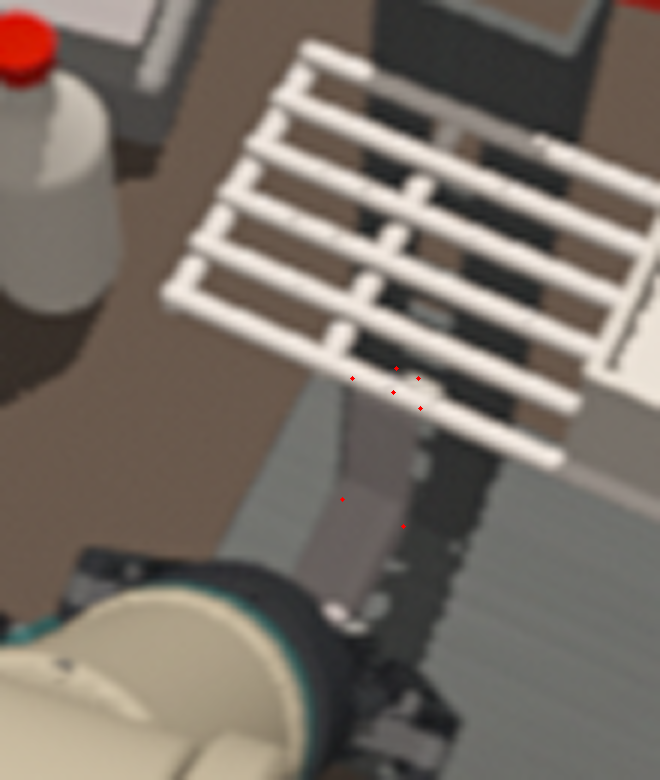

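View pics/z8.png

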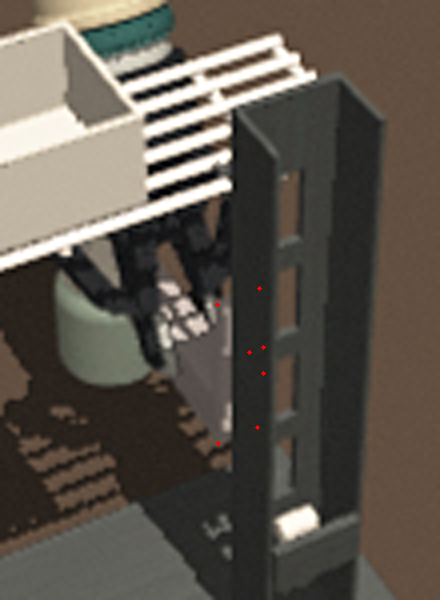

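The model overlays match in both views. I'll insert in steps while watching the force.

```bash
python3 -m jog '[-4,0.5,2.5,0,0,0,-9,0.5,5,0,0,0,-14,0.5,8,0,0,0,-18,0.5,10.3,0,0,0,-22,0.5,12.6,0,0,0,-26,0.5,15,0,0,0,-26,0.5,15,0,0,0]' 1 90
python3 -c "
from h import *
where();tgt(-.06,.1235);snap('scene','c8');im=load('c8')['frame'][150:300,260:370,::-1];cv2.imwrite('pics/z9.png',cv2.resize(im,None,fx=4,fy=4,interpolation=cv2.INTER_CUBIC))"
```

```text
clock: 11.42
position: [0.6168, -0.0048, 0.1262]
ee_rot: [0.25, 0.078, 0.965, -0.02]
contact_force: [0.2, -0.4, -4.1]
width: 0.0226
mid in upright mm [-6.920e+01 -1.000e-01  1.232e+02] zyx [-0.1  -0.02  0.01]
F up-frame [ 0.2 -0.3 -4.1] M [ 0.09  0.51 -0.  ] 11.425 0.0226
row [-8.2, 0.1, 4.2, -0.0, 0.0, -0.1]
```

View pics/z9.png

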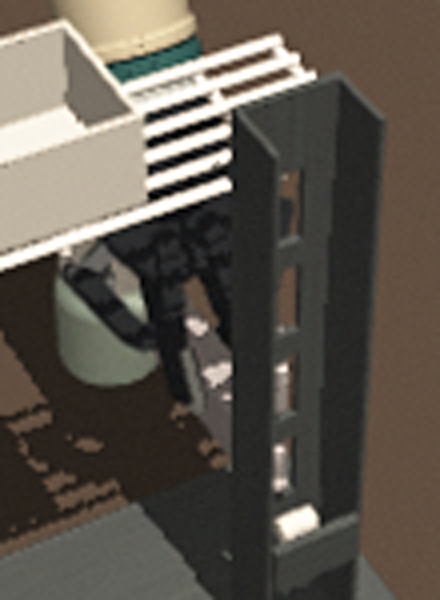

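The claws are through both the 100 and 160 slots with no contact force. I'll push the remaining 9 mm.

```bash
python3 -m jog '[-3,0.1,1.7,0,0,0,-6,0.1,3.2,0,0,0,-8,0.1,4.4,0,0,0,-8.5,0.1,4.6,0,0,0,-8.5,0.1,4.6,0,0,0]' 1 90
python3 -c "
from h import *
where();tgt(-.06,.0945)"
```

```text
clock: 12.1
position: [0.6242, -0.0059, 0.1255]
ee_rot: [0.248, 0.078, 0.965, -0.02]
contact_force: [-5.7, 1.3, -0.7]
width: 0.0222
mid in upright mm [-61.7   0.  122.6] zyx [-0.1   0.18 -0.  ]
F up-frame [-5.8  0.4 -0.7] M [ 0.11  0.71 -0.08] 12.1 0.0222
row [12.0, -0.0, 25.4, -0.0, -0.2, -0.1]
```

```bash
python3 -m jog '[1.5,0,1.5,0,0,0,3.5,0,5,0,0,0,5.5,0,9,0,0,0,6.3,0,10.3,0,0,0,6.3,0,10.3,0,0,0]' 1 90
python3 -c "
from h import *
where();tgt(-.0617,.0945)"
```

```text
clock: 12.72
position: [0.6242, -0.0059, 0.1143]
ee_rot: [0.249, 0.078, 0.965, -0.02]
contact_force: [-8.9, 1.2, 4.9]
width: 0.0227
mid in upright mm [-61.7   0.  111.3] zyx [-0.09  0.07 -0.01]
F up-frame [-8.9 -0.2  4.9] M [ 0.08  0.7  -0.07] 12.725 0.0227
row [8.1, -0.0, 14.8, -0.0, -0.1, -0.1]
```

```bash
python3 -m jog '[1.6,0,2.0,0,0,0,2.6,0,3.8,0,0,0,3.6,0,5.6,0,0,0,4.6,0,7.3,0,0,0,5.6,0,9.1,0,0,0,5.6,0,9.1,0,0,0]' 1 100
python3 -c "
from h import *
where();tgt(-.0617,.0945)"
```

```text
clock: 13.48
position: [0.6233, -0.0058, 0.1019]
ee_rot: [0.247, 0.078, 0.966, -0.02]
contact_force: [-3.9, 0.0, -7.0]
width: 0.0225
mid in upright mm [-62.7  -0.1  98.9] zyx [-0.09  0.25 -0.01]
F up-frame [-3.9 -0.6 -7. ] M [0.3  1.53 0.04] 13.475 0.0225
row [1.3, 0.1, 4.3, -0.1, -0.2, -0.1]
```

```bash
python3 -m jog '[0.7,0,1.3,0,0,0,1.4,0,2.6,0,0,0,2.1,0,3.9,0,0,0,2.6,0,4.8,0,0,0,2.6,0,4.8,0,0,0]' 1 100
python3 -c "
from h import *
where();tgt(-.0617,.0945);snap('scene','c9');im=load('c9')['frame'][150:300,260:370,::-1];cv2.imwrite('pics/z10.png',cv2.resize(im,None,fx=4,fy=4,interpolation=cv2.INTER_CUBIC))"
```

```text
clock: 14.1
position: [0.6243, -0.0059, 0.099]
ee_rot: [0.25, 0.078, 0.965, -0.02]
contact_force: [-11.7, 2.1, 3.7]
width: 0.0222
mid in upright mm [-61.7   0.1  96. ] zyx [-0.1  -0.03  0.01]
F up-frame [-11.9   0.2   3.7] M [ 0.09  1.29 -0.05] 14.1 0.0222
row [0.7, -0.1, 1.3, -0.0, 0.0, -0.1]
```

View pics/z10.png

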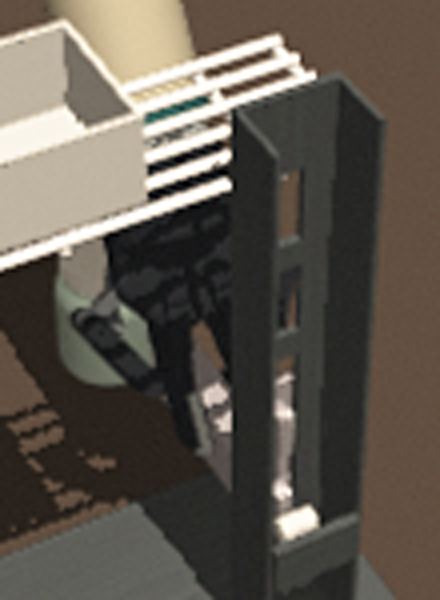

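```bash
python3 -m jog '[1.4,0,1.3,0,0,0,2.3,0,3.0,0,0,0,3.2,0,4.7,0,0,0,3.2,0,4.7,0,0,0]' 1 110
python3 -c "
from h import *
where();snap('wrist','w10')"
```

```text
clock: 14.65
position: [0.6241, -0.0057, 0.0977]
ee_rot: [0.253, 0.078, 0.964, -0.02]
contact_force: [-29.5, 3.6, 30.0]
width: 0.0223
mid in upright mm [-61.8   0.2  94.6] zyx [-0.09 -0.41  0.02]
F up-frame [-29.7  -1.2  30. ] M [-0.22  0.88 -0.43] 14.65 0.0223
```

View pics/w10.png

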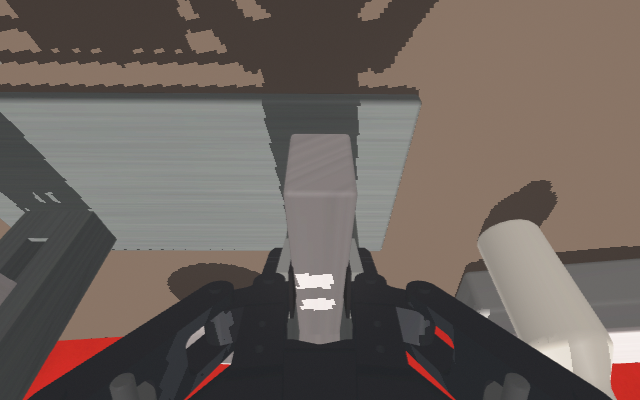

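It stops hard at 30 N at home height, and the bar hasn't shifted in the grip. I'll relax, then test the lock with a gentle upward pull.

```bash
python3 -m jog '[-0.5,0,-2,0,0,0,-1.2,0,-3.9,0,0,0,-1.2,0,-3.9,0,0,0]' 1 90
python3 -c "
from h import *
where()"
python3 -m jog '[-0.5,0,-1,0,0,0,-1,0,-1.8,0,0,0,-1.5,0,-2.6,0,0,0,-1.5,0,-2.6,0,0,0]' 1 90
python3 -c "
from h import *
where()"
```

```text
clock: 15.08
position: [0.6242, -0.0059, 0.0987]
ee_rot: [0.252, 0.078, 0.964, -0.02]
contact_force: [-12.8, 1.0, 7.2]
width: 0.0222
mid in upright mm [-61.7   0.1  95.7] zyx [-0.1  -0.24  0.02]
F up-frame [-12.8  -1.    7.2] M [ 0.04  1.09 -0.13] 15.075 0.0222
clock: 15.58
position: [0.6242, -0.0059, 0.0997]
ee_rot: [0.25, 0.078, 0.965, -0.02]
contact_force: [-3.4, 0.4, -3.6]
width: 0.0224
mid in upright mm [-61.7   0.   96.6] zyx [-0.09 -0.07  0.  ]
F up-frame [-3.4 -0.2 -3.6] M [ 0.08  0.97 -0.04] 15.575 0.0224
```

```bash
python3 -m jog '[-0.5,0,-0.9,0,0,0,-1,0,-1.8,0,0,0,-1.5,0,-2.7,0,0,0,-1.5,0,-2.7,0,0,0]' 1 90
python3 -c "
from h import *
where()"
```

```text
clock: 16.08
position: [0.6229, -0.0057, 0.102]
ee_rot: [0.249, 0.078, 0.965, -0.02]
contact_force: [-4.1, 0.3, -5.2]
width: 0.0221
mid in upright mm [-63.   0.  99.] zyx [-0.09  0.09 -0.01]
F up-frame [-4.1 -0.4 -5.2] M [0.24 1.37 0.01] 16.075 0.0221
```

At 3 mm up, the roller pulls the arm back down and toward the robot, so the bead is past the roller. I'll press home again and release.

```bash
python3 -m jog '[0.8,0,2,0,0,0,1.8,0,4,0,0,0,2.6,0,6,0,0,0,3.6,0,8,0,0,0,3.6,0,8,0,0,0]' 1 90
python3 -c "
from h import *
where()"
python3 -m jog '[-0.5,0,-2,0,0,0,-1.6,0,-4.3,0,0,0,-1.6,0,-4.3,0,0,0]' 1 90
python3 -c "
from h import *
where()"
```

```text
clock: 16.7
position: [0.6241, -0.0057, 0.0978]
ee_rot: [0.252, 0.078, 0.964, -0.02]
contact_force: [-24.8, 2.7, 23.0]
width: 0.0227
mid in upright mm [-61.8   0.2  94.8] zyx [-0.09 -0.33  0.02]
F up-frame [-24.9  -1.3  23. ] M [-0.2   0.71 -0.36] 16.7 0.0227
clock: 17.08
position: [0.6242, -0.0058, 0.0991]
ee_rot: [0.251, 0.078, 0.965, -0.02]
contact_force: [-6.5, 1.4, 0.3]
width: 0.0225
mid in upright mm [-61.7   0.1  96.1] zyx [-0.09 -0.12  0.01]
F up-frame [-6.6  0.3  0.3] M [ 0.13  0.93 -0.09] 17.075 0.0225
```

```bash
python3 -m jog '[0,0,0,0,0,0,0,0,0,0,0,0,0,0,0,0,0,0,0,0,0,0,0,0,0,0,0,0,0,0]' 0 
python3 -m jog '[0,0,-15,0,0,0,0,0,-40,0,0,0,0,0,-80,0,0,0,0,0,-120,0,0,0,0,0,-160,0,0,0,0,0,-160,0,0,0]' 0
python3 - <<'E'
from h import *
for n,o in(('wrist','w11'),('side','s11'),('scene','c11')): snap(n,o)
im=load('c11')['frame'][150:300,260:370,::-1];cv2.imwrite('pics/z11.png',cv2.resize(im,None,fx=4,fy=4,interpolation=cv2.INTER_CUBIC))
E
```

```text
clock: 17.7
position: [0.6239, -0.0058, 0.0984]
ee_rot: [0.25, 0.078, 0.965, -0.02]
contact_force: [-0.1, 0.3, -0.8]
width: 0.0853
clock: 18.45
position: [0.5476, 0.0069, 0.2428]
ee_rot: [0.254, 0.078, 0.964, -0.02]
contact_force: [0.8, -0.6, -0.0]
width: 0.0857
```

View pics/w11.png

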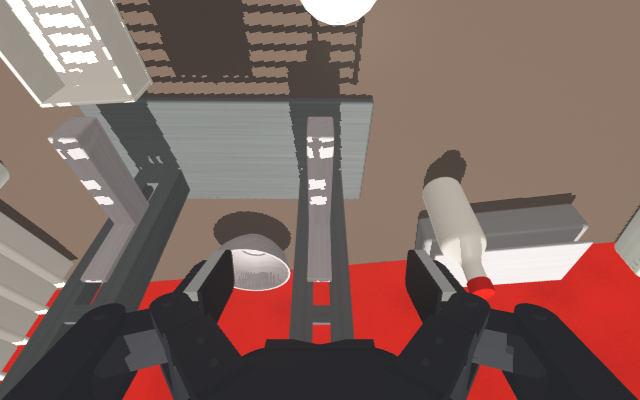

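View pics/z11.png

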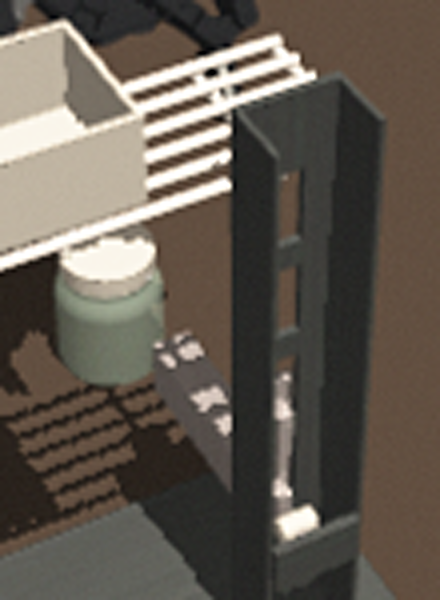

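View pics/s11.png

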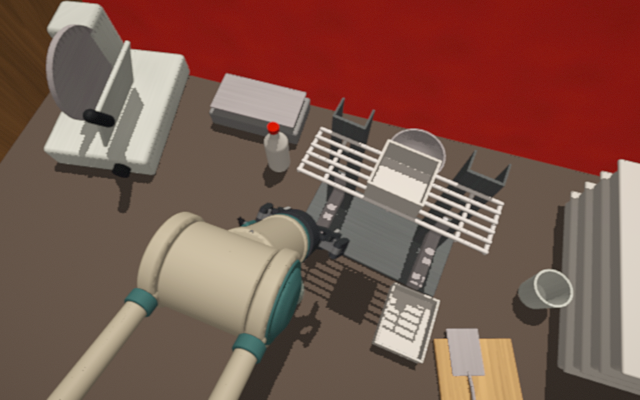

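```bash
python3 - <<'E'
from h import *
Rb=R.from_euler('z',-.1596)
d=load('w11')
for z in(.096,.102,.11):
    for P in [(-.06,.012,.018),(-.06,-.012,.018),(-.06,.012,-.018),(.06,.012,.086),(.06,-.012,.086)]:
        print(z,P,proj(d,Rb.apply(np.array(P)+[-.0605,0,z])+[.6798,-.0151,0])[0].round(1))
x,y,w,h=290,100,60,200
cv2.imwrite('pics/w11z.png',cv2.resize(d['frame'][y:y+h,x:x+w,::-1],None,fx=3,fy=3,interpolation=cv2.INTER_CUBIC))
a=load('scene0')['frame'];b=load('c11')['frame'];c=load('c9')['frame']
o=np.hstack([cv2.resize(k[265:300,315:360,::-1],None,fx=5,fy=5,interpolation=cv2.INTER_NEAREST) for k in(a,c,b)])
cv2.imwrite('pics/roll.png',o)
d0=load('scene0');
for k in((0.02,.1),):pass
# hung arm in w11
for P in [(-.06,.012,.018),(-.06,-.012,.018),(-.06,.012,-.018),(.06,.012,.086)]:
    print('hung',P,proj(d,Rb.apply(np.array(P)+[-.0605,-.22,.096])+[.6798,-.0151,0])[0].round(1))
E
```

```text
0.096 (-0.06, 0.012, 0.018) [333.9 138. ]
0.096 (-0.06, -0.012, 0.018) [305.1 138. ]
0.096 (-0.06, 0.012, -0.018) [332.6 115.4]
0.096 (0.06, 0.012, 0.086) [332.1 283.3]
0.096 (0.06, -0.012, 0.086) [307.3 283.3]
0.102 (-0.06, 0.012, 0.018) [334.2 142.2]
0.102 (-0.06, -0.012, 0.018) [304.9 142.3]
0.102 (-0.06, 0.012, -0.018) [332.8 118.8]
0.102 (0.06, 0.012, 0.086) [332.3 289. ]
0.102 (0.06, -0.012, 0.086) [307.1 289.1]
0.11 (-0.06, 0.012, 0.018) [334.6 148.1]
0.11 (-0.06, -0.012, 0.018) [304.5 148.1]
0.11 (-0.06, 0.012, -0.018) [333.1 123.6]
0.11 (0.06, 0.012, 0.086) [332.6 297. ]
0.11 (0.06, -0.012, 0.086) [306.9 297.1]
hung (-0.06, 0.012, 0.018) [ 69.7 138.4]
hung (-0.06, -0.012, 0.018) [ 40.9 138.5]
hung (-0.06, 0.012, -0.018) [ 92.8 115.8]
hung (0.06, 0.012, 0.086) [104.6 283.6]
```

View pics/w11z.png

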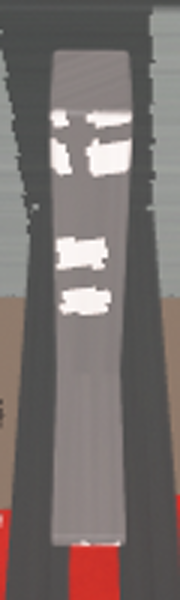

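View pics/roll.png

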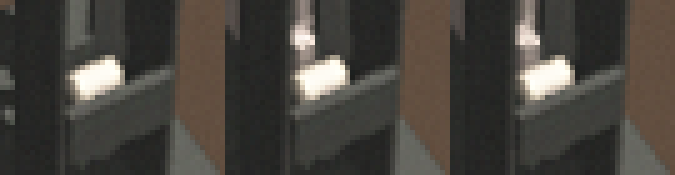

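The overlay puts the arm at its home height: plate top at row 281.5 against a predicted 283.3, tail edge at 136.3 against 138.0, and centred across. The roller is back at its starting pixels, the bystanders haven't moved, and there's no contact on the tool. I'm handing in.

```bash
python3 -c "
from rig import *
s=get_state();print(s['clock'],s['contact_force'],s['width']);print(sign_off())"
```

```text
18.6 [ 0.05078538 -0.73276248 -0.13577857] 0.08544996140968134
the job is handed in; nothing more can be done
None
```

The loose arm is hooked into the 100 and 160 slots of the empty upright, pressed fully home, released, and the job is handed in. It took 18.6 s of the 45 s.

**First grasp attempt:** Joint 6 reached its range limit during the descent, so I backed off and turned the tool half a turn. That also kept the camera clear of the shelf.

**Seating:** The claws went into both slots without any contact force. Pressing down reached a hard stop at about 30 N at home height.

**Last checks:**
- **Position:** The wrist image puts the arm at its seated height (0.094–0.096 m) and centred within about 1 mm. The face lies about 1.5 mm nearer the robot than I first fitted.
- **Catch:** The roller is back at its starting pixels in the scene view. My pull-up test was only partly conclusive: the arm rose about 3 mm with little extra force, and I took the slight pull back down as the roller holding the bead. I pressed it home again before letting go.
- **Surroundings:** The jar, bottle and tub look unmoved in the side view, and the tool force is about zero with the gripper clear of the rack.

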